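Push the varnish booth's sash up to the red clip

ROBOT

A 6-joint arm with a two-finger parallel gripper is mounted at the origin on the work surface. World frame = base frame: x ahead of the robot, y to its left, z up, the work surface at z = 0. Lengths are in mm, angles in rad, forces in N, time in s.
With the tool pointing down it reaches from about 300 to 775 mm from the base axis. Payload 14.6 kg.
Tool frame: the origin (TCP) lies midway between the tips of the shut fingers; the grasp point (between the pads) lies 19 mm behind it; z points along the fingers, y is the line along which they close (so a half turn about z gives the same grasp; the last joint's range is limited). The gripper opens to 85 mm and grips with 20 to 120 N. Pads are 22 mm wide; open, the fingers measure 114 mm over their backs; the gripper's body (76 mm by 85 mm) begins 54 mm behind the grasp point. The pads swing forward as they close: fully open they stand 13 mm farther back than shut.
Start: joints at [-1.263, 0.3, 1.521, -0, 1.321, -0.067], TCP at [201.34, -511.812, 231.281] pointing down, gripper open.
Joint ranges: [-3.03, 3.03], [-0.79, 2.21], [0.23, 2.52], [-1.04, 4.18], [0, 3.07], [-2.55, 2.55]. Speed limits (rad/s): [2.22, 2.22, 2.57, 3.14, 3.14, 3.14].

INTERFACE

Orientations are given as a unit quaternion [x, y, z, w].
In Python, from plant import robot gives the robot as it stands.
- The arm moves only by the tool apply_moves, never from a script. Its argument "rows" is a list of rows, each an object of numbers: "x", "y", "z": the shift along the tool's x, y, z in m; "rx", "ry", "rz": the turn, a rotation vector about the tool's x, y, z in rad; "jaw": the opening, from -1 (shut) to 1 (fully open), so that 0 is half open. A call has 1 to 20 rows; each row shifts and turns the commanded pose from where the row before left it, along the tool's axes as they then stand; what a row does not reach is not made up. A row lasts 1/8 s, in which the tool goes at most 62.5 mm and 10.7 degrees, less where a joint would pass 70% of its speed; a pose out of reach is approached as far as the arm can. A call with a gripper value outside its range is refused whole. The fingers move at their own pace and stop on an object; the grip force is fixed at half the most. Time passes only in rows, so rows that do not move let the fingers close. It gives the time, the measured TCP pose, the force, the opening and the grip force at its end, in the units of the state.
- robot.state(): the state, without advancing time (a new reading comes with each control period).
- robot.grab_frame(name): name is "side" or "top"; returns the picture (420x560x3 uint8, blue, green, red); there is no depth.
- robot.camera_model(name): a dict with "fovy" (degrees; the focal length in pixels is half the picture's height over the tangent of half this angle, whatever the lens; pixels are square), "cx", "cy" (the principal point, pixels), "k1" (the pictures are not rectified: a ray, as slopes to the right and down, at radius r is drawn at 1 + k1 r^2 times it, then the intrinsics apply), "R" (3x3) and "t" (3): a world point X has camera coordinates R X + t. Camera axes: x right, y down, z forward; pixel columns grow to the right and rows downward; lengths in mm; the calibration is good to about 2 mm. A picture is of the moment at which its call begins. camera_model takes no time and is no camera call.
- robot.job_done(): hands the job in; it is judged then, once.
The state is a dict: "time": time; "q": joint angles; "joint_vel": joint speeds; "effort": joint torques, N m; "eef_pos": TCP position; "tool_rot": TCP orientation; "contact_force": force on the tool from outside, world axes, zero at the start; "torque": the same for the moment, N m; "opening": finger opening in mm; "grasp_force": force on a finger pad.
Only numpy, scipy, OpenCV 4.12 (cv2) and the standard library are available. Lean on these libraries where they do the work, as an engineer would, in place of code of your own. Each camera call takes 0.05 s, during which the arm holds its last target. There are 200 camera calls.

TASK

Open the painting studio's varnish booth: with the fingertips only (not the knuckles or the gripper's body), push its clear balanced sash up the slope from beneath the lip until the lip is level with the red marker clip on the frame, then leave it standing there and move the hand clear. Push only from beneath; do not grip the lip or press on its green top. Leave the clip where it is, and do not disturb the tin, the jar or the brush.

Things in the scene. Friction and masses are not known exactly. Their poses are not given: they have to be found in the camera images.
- booth: Benchtop varnish booth, fixed: white floor plate and deck, clear walls, front sloping back at 45 degrees between two aluminium jambs. 400 mm wide, 337 mm high, from 15 mm before to 330 mm behind its origin, which is at table height under the foot of the slope, mid-width; x level into the booth, y left, z up. A white sill closes the front below the slope's foot, 70 mm up.
- sash (a joint): Travel of the clear sash up the slope (m): 0 shut, 0.2 upper stop. Counterweighted: it stays where it is left, and takes about 2 to 6 N to move. It starts 0 to 40 mm up. Pane 5 x 336 x 176 mm. Its lip is a ledge 320 mm wide, standing out 36 mm square to the pane, 18 mm thick up the slope (10 mm green bar on an 8 mm black rubber strip), 30 mm above the pane's lower edge.
- lip_center (a point): Centre of the sash's lip (mid-width, mid-depth, mid-thickness), moving with the sash. x points square into the pane, y to the left along the lip, z up the slope, the direction of travel.
- lip_under (a point): Centre of the underside of the lip's black rubber strip (34 x 320 x 8 mm): push here. It lies 19 mm out from the pane's mid-plane and 9 mm below lip_center; x points square into the pane (45 degrees down), y left along the lip, z up the slope. Below it is 30 mm or more of free room down the slope before the sill. The jambs stand out 5 mm from the pane's mid-plane.
- mark: Red marker clip on the left jamb, just beyond the lip's left end (185 mm from mid-width): 50 mm deep, 42 mm wide, 18 mm thick up the slope, as thick as the lip. Held by stiff friction. Origin at mid-width and mid-thickness, 11 mm behind mid-depth; x square into the booth, y left, z up the slope. The job is done when lip_center and this origin are level along z.
- tin: Loose closed paint tin with a terracotta label and a pale lid, 80 mm across, 85 mm high, standing in front of the booth to one side. Origin at the centre of its underside.
- jar: Loose amber glass jar with a black cap, 60 mm across, 80 mm high, standing in front of the booth to the other side. Origin at the centre of its underside.
- brush: Loose blue-handled flat brush lying on the table near the booth's right front. Origin under its middle; x along it, towards the bristles.

How it is judged:
By the outcome, as a careful person would: the job done as asked, in the order asked, and still so for the second after the job is handed in, with the robot touching nothing.
It also fails if it takes over 38 s, if anything falls off the work surface, if the arm or the gripper's body presses on something with over 40 N, if the wrist force passes 120 N, or if a joint passes its speed limit or range.

## Working session

There is one attempt and no reset: what is moved stays moved. The work goes in short steps, Python scripts to look and compute and a tool call to move; the robot and the scene stay as the last step left them, time stands still between calls to the robot, and variables do not carry over. Pictures are saved under pics/ and viewed, at most 10 in all, crops included, and the job is handed in when it is done.

Besides the shell and the picture viewer there is one more tool, called after ">>>" by a JSON object that holds its "op" and its "data", one argument or row to a line. apply_moves: Moves the arm, as the interface text tells. Its arguments: {"type":"object","properties":{"rows":{"type":"array","items":{"type":"object","properties":{"x":{"type":"number"},"y":{"type":"number"},"z":{"type":"number"},"rx":{"type":"number"},"ry":{"type":"number"},"rz":{"type":"number"},"jaw":{"type":"number"}}}}},"required":["rows"]}

```bash
mkdir -p pics; ls; python3 - <<'E'
from plant import robot
import cv2
for n in("side","top"):
    cv2.imwrite(f"pics/{n}0.png",robot.grab_frame(n)); print(n,robot.camera_model(n))
print(robot.state())
E
```

```text
pics
side {'fovy': 44.133800699519874, 'cx': 272.0304587257162, 'cy': 212.08366603748107, 'k1': -0.022125317593394686, 'R': array([[-0.98689723, -0.16022976, -0.01898104],
       [-0.10564567,  0.73061021, -0.67457224],
       [ 0.12195429, -0.66372821, -0.73796478]]), 't': array([ 491.63592615,  123.1505569 , 1051.11146058])}
top {'fovy': 49.570428740664724, 'cx': 281.55676237900855, 'cy': 215.0128344412593, 'k1': -0.09791550839394059, 'R': array([[-0.01020808, -0.99992455, -0.00683257],
       [-0.99022379,  0.01105918, -0.13904872],
       [ 0.1391138 ,  0.00534635, -0.99026197]]), 't': array([5.43500475e-01, 5.09480496e+02, 8.67886964e+02])}
{'time': 0.1, 'q': array([-1.26257579e+00,  3.00413047e-01,  1.52151132e+00, -9.34820433e-06,
        1.32069717e+00, -6.66047083e-02]), 'joint_vel': array([ 0.00067953,  0.00030271, -0.00047928,  0.00017793, -0.00201263,
        0.00084357]), 'effort': array([-1.94905508e-03, -5.44379139e+01, -3.62370050e+01, -1.98321532e-04,
        3.03510722e-03,  2.35814120e-06]), 'eef_pos': array([ 201.29068643, -511.620732  ,  230.7826705 ]), 'tool_rot': array([ 9.82489251e-01,  1.86318563e-01, -6.64928078e-05, -5.10147848e-04]), 'contact_force': array([-0.11786811, -0.00417392,  0.05850151]), 'torque': array([0.03577986, 0.00586317, 0.00411242]), 'grasp_force': 0.0, 'opening': 85.50366019509441}
```

View pics/side0.png

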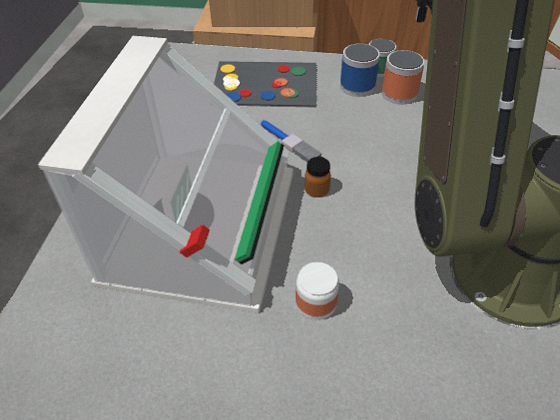

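View pics/top0.png

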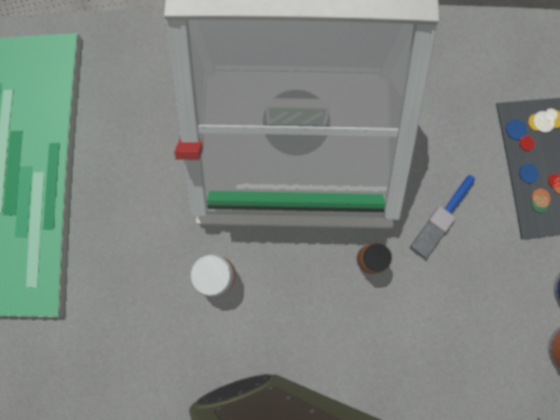

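The side view shows the green lip from (277,147) to (243,258), the red clip at (196,240) and the tin at (317,290). In the top view the lip runs from (208,200) to (384,202), with the clip at (188,150), the tin at (212,275) and the jar at (375,258). I'll zoom in to pick matching corners.

```bash
cat > h.py <<'E'
import numpy as np, cv2
from plant import robot
def cam(n):
    m=robot.camera_model(n); f=210/np.tan(np.radians(m['fovy']/2)); return m,f
def ray(n,p):
    m,f=cam(n); d=np.array([(p[0]-m['cx'])/f,(p[1]-m['cy'])/f]); u=d.copy()
    for _ in range(20): u=d/(1+m['k1']*(u@u))
    v=m['R'].T@np.r_[u,1]; return -m['R'].T@m['t'], v/np.linalg.norm(v)
def proj(n,X):
    m,f=cam(n); c=m['R']@np.asarray(X,float)+m['t']; u=c[:2]/c[2]; u=u*(1+m['k1']*(u@u)); return u*f+[m['cx'],m['cy']]
def tri(a,b):
    (c1,v1),(c2,v2)=ray('side',a),ray('top',b)
    s=np.linalg.lstsq(np.c_[v1,-v2],c2-c1,rcond=None)[0]
    p,q=c1+s[0]*v1,c2+s[1]*v2; return (p+q)/2,np.linalg.norm(p-q)
def plane(n,p,nrm,d):
    c,v=ray(n,p); return c+v*(d-nrm@c)/(nrm@v)
def mask(im,kind):
    h=cv2.cvtColor(im,cv2.COLOR_BGR2HSV)
    if kind=='green': return cv2.inRange(h,(65,120,50),(85,255,255))
    return cv2.inRange(h,(0,170,90),(6,255,255))|cv2.inRange(h,(174,170,90),(180,255,255))
def poly(im,kind,box):
    m=mask(im,kind); k=np.zeros_like(m); x0,y0,x1,y1=box; k[y0:y1,x0:x1]=m[y0:y1,x0:x1]
    c=max(cv2.findContours(k,cv2.RETR_EXTERNAL,cv2.CHAIN_APPROX_NONE)[0],key=cv2.contourArea)
    return c[:,0]
E
python3 - <<'E'
from h import *
S,T=cv2.imread('pics/side0.png'),cv2.imread('pics/top0.png')
for n,im,bg,br in(('side',S,(200,120,320,300),(160,210,230,270)),('top',T,(190,150,420,240),(160,130,210,170))):
    print(n,'C',ray(n,(0,0))[0].round())
    for k,b in(('green',bg),('red',br)):
        c=poly(im,k,b); print(k,len(c),cv2.approxPolyDP(c,2,True)[:,0].tolist(),cv2.boxPoints(cv2.minAreaRect(c)).round(1).tolist())
a=cv2.resize(S[130:310,170:300],None,fx=3,fy=3,interpolation=2)
b=cv2.resize(T[135:235,165:295],None,fx=3,fy=3,interpolation=2)
o=np.zeros((600,790,3),np.uint8); o[:540,:390]=a; o[:300,395:785]=b
b=cv2.resize(T[175:235,320:420],None,fx=3.9,fy=3.9,interpolation=2);o[305:305+b.shape[0],395:395+b.shape[1]]=b
cv2.imwrite('pics/z.png',o)
E
```

```text
side C [370. 686. 868.]
green 250 [[278, 142], [268, 149], [235, 257], [238, 261], [248, 257], [281, 144]] [[234.10000610351562, 259.79998779296875], [270.20001220703125, 139.6999969482422], [283.20001220703125, 143.60000610351562], [247.1999969482422, 263.79998779296875]]
red 78 [[201, 225], [191, 232], [187, 245], [180, 252], [187, 256], [202, 247], [208, 231]] [[179.1999969482422, 252.0], [197.0, 221.89999389648438], [211.6999969482422, 230.5], [194.0, 260.70001220703125]]
top C [384. -10. 930.]
green 364 [[209, 196], [212, 203], [383, 206], [381, 195], [211, 192]] [[208.8000030517578, 203.8000030517578], [209.10000610351562, 191.3000030517578], [383.20001220703125, 194.8000030517578], [383.0, 207.1999969482422]]Traceback (most recent call last):
  File "<stdin>", line 6, in <module>
  File "h.py", line 23, in poly
    c=max(cv2.findContours(k,cv2.RETR_EXTERNAL,cv2.CHAIN_APPROX_NONE)[0],key=cv2.contourArea)
ValueError: max() iterable argument is empty
```

```bash
sed -i 's/(0,170,90),(6/(0,130,60),(10/; s/(174,170,90)/(170,130,60)/' h.py; python3 - <<'E'
from h import *
S,T=cv2.imread('pics/side0.png'),cv2.imread('pics/top0.png')
for n,im,br in(('side',S,(160,210,230,270)),('top',T,(160,130,215,170))):
    c=poly(im,'red',br); print(n,cv2.approxPolyDP(c,1.5,True)[:,0].tolist())
a=cv2.resize(S[130:310,170:300],None,fx=3,fy=3,interpolation=2)
b=cv2.resize(T[135:235,165:295],None,fx=3,fy=3,interpolation=2)
o=np.zeros((600,790,3),np.uint8); o[:540,:390]=a; o[:300,395:785]=b
b=cv2.resize(T[175:235,320:420],None,fx=3.9,fy=3.9,interpolation=2);o[305:305+b.shape[0],395:395+b.shape[1]]=b
cv2.imwrite('pics/z.png',o)
E
```

```text
side [[203, 225], [191, 232], [187, 245], [180, 250], [185, 256], [203, 246], [208, 229]]
top [[179, 142], [176, 148], [177, 157], [198, 157], [199, 142]]
```

View pics/z.png

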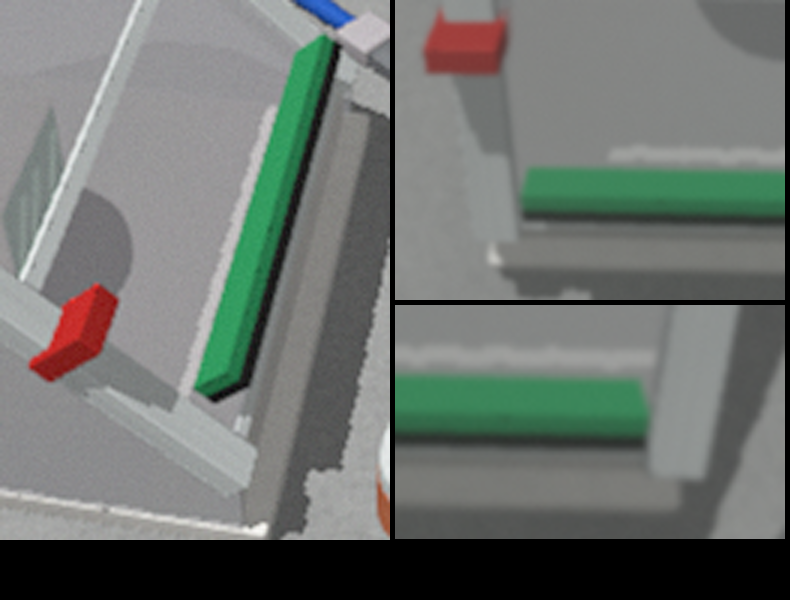

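The zoom shows the lip's inner top edge and its green/black edge clearly in both views. I'll fit those edges as lines and intersect the view planes.

```bash
cat >> h.py <<'E'
def edge(c,a,b,tol=2.5):
    a,b=np.array(a,float),np.array(b,float); u=(b-a)/np.linalg.norm(b-a); n=np.array([-u[1],u[0]])
    d=c-a; t=d@u; k=(abs(d@n)<tol)&(t>6)&(t<np.linalg.norm(b-a)-6)
    vx,vy,x,y=cv2.fitLine(c[k].astype(np.float32),cv2.DIST_HUBER,0,.01,.01).ravel(); return (x-40*vx,y-40*vy),(x+40*vx,y+40*vy),k.sum()
def line3(es,et):
    N=[];D=[]
    for n,e in(('side',es),('top',et)):
        C,v=ray(n,e[0]); _,w=ray(n,e[1]); m=np.cross(v,w); m/=np.linalg.norm(m); N.append(m);D.append(m@C)
    u=np.cross(*N); u/=np.linalg.norm(u); u*=np.sign(u[1]); p=np.linalg.lstsq(np.array(N),np.array(D),rcond=None)[0]
    return p,u
E
python3 - <<'E'
from h import *
S,T=cv2.imread('pics/side0.png'),cv2.imread('pics/top0.png')
cs=poly(S,'green',(200,120,320,300)); ct=poly(T,'green',(190,150,420,240))
for nm,a,b,c,d in(('in',(235,257),(268,149),(211,192),(381,195)),('out',(248,257),(281,144),(212,203),(383,206))):
    es,et=edge(cs,a,b),edge(ct,c,d); p,u=line3(es,et); print(nm,es[2],et[2],'u',u.round(4))
    for y in(-150,0,150): print((p+u*(y-p[1])/u[1]).round(1))
for nm,a,b in(('inL',(235,258.5),(211,192)),('inR',(269,154),(383,194)),('outL',(250,257),(208.5,205)),('outR',(282,144),(384.5,207.5)),):
    print(nm,*[np.round(x,1) for x in tri(a,b)])
E
```

```text
in 97 157 u [0.0286 0.9995 0.0157]
[ 534.  -150.   114.1]
[538.3   0.  116.5]
[542.6 150.  118.8]
out 102 158 u [ 0.0407  0.9981 -0.0457]
[ 520.  -150.    70.2]
[526.1   0.   63.4]
[532.2 150.   56.5]
inL [544.7 125.  105.3] 1.0
inR [ 538.5 -198.7   81.5] 5.3
outL [516.8 127.  118.3] 1.8
outR [ 506.8 -191.6  120.6] 4.6
```

```bash
python3 - <<'E'
from h import *
S,T=cv2.imread('pics/side0.png'),cv2.imread('pics/top0.png')
Z=np.array([0,0,1.]); ct=poly(T,'green',(190,150,420,240))
for c,d in(((211,192),(381,195)),((212,203),(383,206))):
    e=edge(ct,c,d); P=[plane('top',q,Z,115) for q in e[:2]]; dv=P[0]-P[1]; dv*=np.sign(dv[1]); print('yaw',np.arctan2(-dv[0],dv[1]).round(4),P[0].round(1),P[1].round(1))
for q in((258,309),(93,281)): print('floor',plane('side',q,Z,0).round(1))
print('topview sill-left', tri((250,292),(199,220)))
# direction projections at clip estimate
p,dd=tri((203,225),(199,142)); print('clip?',p.round(1),dd)
X=np.array([590,150,180.])
y=np.array([.03,1,0]);o=np.array([-.707,0.02,.707]);s=np.array([.707,-.02,.707])
for n in('side','top'):
    print(n,[ (proj(n,X+L*v)-proj(n,X)).round(1).tolist() for v,L in((y,42),(o,50),(s,18))])
for nm,a,r in(('tin',(317,278),(212,275)),('jar',(318,163),(375,257))): print(nm,tri(a,r))
E
```

```text
yaw -0.0316 [538.8   7.3 115. ] [ 534.2 -138.6  115. ]
yaw -0.0332 [518.9  38.  115. ] [ 514.1 -107.3  115. ]
floor [499.6 161.2   0. ]
floor [845.6 146.7   0. ]
topview sill-left (array([506.46944936, 157.53362558,  49.91600944]), np.float64(14.07834964366866))
clip? [602.  130.2 200.1] 17.394998512454535
side [[-7.0, 19.2], [18.0, -10.6], [-8.1, -5.7]]
top [[-24.2, -0.3], [-5.6, 15.4], [-1.2, -9.3]]
tin (array([391.85514321, 126.08844319,  76.85773024]), np.float64(0.00642995405386931))
jar (array([ 421.4979361 , -177.81124785,   86.52488119]), np.float64(0.3468120083317137))
```

```bash
cat >> h.py <<'E'
YAW=-0.035; O=np.array([507.6,-39.2,0]); c_,s_=np.cos(YAW),np.sin(YAW)
R=np.array([[c_,-s_,0],[s_,c_,0],[0,0,1.]])
def toB(p): # booth slope coords: (out from pane mid-plane, y left, s up slope from foot)
    b=R.T@(np.asarray(p)-O); return np.array([(b[2]-70-b[0])/2**.5,b[1],(b[0]+b[2]-70)/2**.5])
def toW(o,y,s): return R@np.array([(s-o)/2**.5,y,70+(s+o)/2**.5])+O
def onfront(n,p,out):
    nr=R@np.array([-1,0,1])/2**.5; return toB(plane(n,p,nr,nr@toW(out,0,0)))
E
python3 - <<'E'
from h import *
L=[('lip topin L',2.5,(235,258.5),(211,192)),('lip topin R',2.5,(269,154),(383,194)),('lip green low out L',36,(250,257),(208.5,205)),('green low out R',36,(282,144),(384.5,207.5)),
('lip outtop L',36,(246,250),(208,201)),
('clip out low L',36,(203.5,246.5),(176,157.5)),('clip out low R',36,(208.5,230),(199,157.5)),('clip out up R',36,(202.5,224.5),None),('clip in up L',-14,(180,250.5),(178,142)),('clip in lo L',-14,(185,256.5),None)]
for n,o,a,b in L: print(n,onfront('side',a,o).round(1),b and onfront('top',b,o).round(1), b and toB(tri(a,b)[0]).round(1))
for y in(185,):
  for s in (100,): print(proj('top',toW(36,y,s)),proj('side',toW(36,y,s)))
E
```

```text
lip topin L [  2.5 165.4  47.5] [  2.5 165.5  46.3] [  2.8 165.4  47.1]
lip topin R [   2.5 -134.9   42.9] [   2.5 -152.6   50.8] [ -17.7 -158.3   33.9]
lip green low out L [ 36.  169.6  38.2] [ 36.  165.5  40.7] [ 31.8 166.4  36.5]
green low out R [  36.  -149.8   38.5] [  36.  -151.    44.3] [  32.6 -152.4   39. ]
lip outtop L [ 36.  161.8  50.5] [ 36.  165.7  49.5] [ 39.7 164.9  52.5]
clip out low L [ 36.  211.6 133. ] [ 36.  212.6 137.8] [ 36.1 212.7 135.4]
clip out low R [ 36.  176.  134.9] [ 36.  173.5 138.6] [ 33.  174.2 135.1]
clip out up R [ 36.  174.  149.2] None None
clip in up L [-14.  209.1 148.2] [-14.  219.3 140.5] [ -2.7 216.1 149.9]
clip in lo L [-14.  213.6 135.3] None None
[194.46021296 176.86935169] [222.26900658 244.99051517]
```

```bash
cat >> h.py <<'E'
O=O+R@np.array([0,6.5,0])
from scipy.spatial.transform import Rotation as Ro, Slerp
EL=np.radians(30)
QT=Ro.from_matrix(R@np.array([[np.sin(EL),0,np.cos(EL)],[0,-1,0],[np.cos(EL),0,-np.sin(EL)]]).T.T) 
def rows(wps,start=None):
    """wps: list of (pos, Rotation, n rows); prints rounded tool-frame rows, tracking rounding"""
    st=robot.state(); p,q=(st['eef_pos'],Ro.from_quat(st['tool_rot'])) if start is None else start
    for P,Q,n in wps:
        p0,q0=p,q; sl=Slerp([0,1],Ro.concatenate([q0,Q]))
        for i in range(1,n+1):
            d=(q.inv().apply(p0+(P-p0)*i/n-p)/1000).round(3); w=(q.inv()*sl(i/n)).as_rotvec().round(3)
            p=p+q.apply(d*1000); q=q*Ro.from_rotvec(w)
            print(dict(zip('x y z rx ry rz'.split(),[float(v) for v in (*d,*w)])))
E
python3 - <<'E'
from h import *
print(QT.as_matrix().round(2), toW(91,0,-7), toW(14,0,14))
P=toW(91,0,-7); rows([(np.array([400,-180,250]),QT,10),(P,QT,5)])
E
```

```text
[[ 0.5  -0.03  0.87]
 [-0.02 -1.   -0.03]
 [ 0.87  0.   -0.5 ]] [438.57342875 -30.27909973 129.39696962] [507.82745355 -32.70398084  89.79898987]
{'x': 0.031, 'y': -0.024, 'z': -0.002, 'rx': -0.022, 'ry': 0.103, 'rz': 0.037}
{'x': 0.029, 'y': -0.024, 'z': 0.001, 'rx': -0.021, 'ry': 0.103, 'rz': 0.037}
{'x': 0.029, 'y': -0.026, 'z': 0.003, 'rx': -0.022, 'ry': 0.104, 'rz': 0.037}
{'x': 0.027, 'y': -0.027, 'z': 0.005, 'rx': -0.021, 'ry': 0.103, 'rz': 0.037}
{'x': 0.026, 'y': -0.028, 'z': 0.008, 'rx': -0.022, 'ry': 0.103, 'rz': 0.038}
{'x': 0.023, 'y': -0.029, 'z': 0.01, 'rx': -0.021, 'ry': 0.103, 'rz': 0.037}
{'x': 0.022, 'y': -0.031, 'z': 0.011, 'rx': -0.022, 'ry': 0.103, 'rz': 0.037}
{'x': 0.019, 'y': -0.031, 'z': 0.013, 'rx': -0.021, 'ry': 0.104, 'rz': 0.037}
{'x': 0.016, 'y': -0.032, 'z': 0.013, 'rx': -0.022, 'ry': 0.103, 'rz': 0.037}
{'x': 0.014, 'y': -0.033, 'z': 0.015, 'rx': -0.021, 'ry': 0.103, 'rz': 0.037}
{'x': -0.018, 'y': -0.03, 'z': 0.018, 'rx': -0.0, 'ry': 0.0, 'rz': -0.0}
{'x': -0.017, 'y': -0.03, 'z': 0.018, 'rx': -0.0, 'ry': 0.0, 'rz': -0.0}
{'x': -0.018, 'y': -0.031, 'z': 0.018, 'rx': -0.0, 'ry': 0.0, 'rz': -0.0}
{'x': -0.017, 'y': -0.03, 'z': 0.017, 'rx': -0.0, 'ry': 0.0, 'rz': -0.0}
{'x': -0.018, 'y': -0.03, 'z': 0.018, 'rx': -0.0, 'ry': 0.0, 'rz': -0.0}
```

>>> {"op": "apply_moves", "data": {
  "rows": [
    {"x": 0.031,"y": -0.024,"z": -0.002,"rx": -0.022,"ry": 0.103,"rz": 0.037,"jaw": -1},
    {"x": 0.029,"y": -0.024,"z": 0.001,"rx": -0.022,"ry": 0.103,"rz": 0.037,"jaw": -1},
    {"x": 0.029,"y": -0.026,"z": 0.003,"rx": -0.022,"ry": 0.103,"rz": 0.037,"jaw": -1},
    {"x": 0.027,"y": -0.027,"z": 0.005,"rx": -0.022,"ry": 0.103,"rz": 0.037,"jaw": -1},
    {"x": 0.026,"y": -0.028,"z": 0.008,"rx": -0.022,"ry": 0.103,"rz": 0.037,"jaw": -1},
    {"x": 0.023,"y": -0.029,"z": 0.01,"rx": -0.022,"ry": 0.103,"rz": 0.037,"jaw": -1},
    {"x": 0.022,"y": -0.031,"z": 0.011,"rx": -0.022,"ry": 0.103,"rz": 0.037,"jaw": -1},
    {"x": 0.019,"y": -0.031,"z": 0.013,"rx": -0.022,"ry": 0.103,"rz": 0.037,"jaw": -1},
    {"x": 0.016,"y": -0.032,"z": 0.013,"rx": -0.022,"ry": 0.103,"rz": 0.037,"jaw": -1},
    {"x": 0.014,"y": -0.033,"z": 0.015,"rx": -0.022,"ry": 0.103,"rz": 0.037,"jaw": -1},
    {"jaw": -1}
  ]
}}

```text
schema error: expected keys x, y, z, rx, ry, rz, jaw
```

>>> {"op": "apply_moves", "data": {
  "rows": [
    {"x": 0.031,"y": -0.024,"z": -0.002,"rx": -0.022,"ry": 0.103,"rz": 0.037,"jaw": -1},
    {"x": 0.029,"y": -0.024,"z": 0.001,"rx": -0.022,"ry": 0.103,"rz": 0.037,"jaw": -1},
    {"x": 0.029,"y": -0.026,"z": 0.003,"rx": -0.022,"ry": 0.103,"rz": 0.037,"jaw": -1},
    {"x": 0.027,"y": -0.027,"z": 0.005,"rx": -0.022,"ry": 0.103,"rz": 0.037,"jaw": -1},
    {"x": 0.026,"y": -0.028,"z": 0.008,"rx": -0.022,"ry": 0.103,"rz": 0.037,"jaw": -1},
    {"x": 0.023,"y": -0.029,"z": 0.01,"rx": -0.022,"ry": 0.103,"rz": 0.037,"jaw": -1},
    {"x": 0.022,"y": -0.031,"z": 0.011,"rx": -0.022,"ry": 0.103,"rz": 0.037,"jaw": -1},
    {"x": 0.019,"y": -0.031,"z": 0.013,"rx": -0.022,"ry": 0.103,"rz": 0.037,"jaw": -1},
    {"x": 0.016,"y": -0.032,"z": 0.013,"rx": -0.022,"ry": 0.103,"rz": 0.037,"jaw": -1},
    {"x": 0.014,"y": -0.033,"z": 0.015,"rx": -0.022,"ry": 0.103,"rz": 0.037,"jaw": -1},
    {"x": 0,"y": 0,"z": 0,"rx": 0,"ry": 0,"rz": 0,"jaw": -1},
    {"x": 0,"y": 0,"z": 0,"rx": 0,"ry": 0,"rz": 0,"jaw": -1}
  ]
}}

```text
time: 1.6
eef_pos: [400.0, -180.5, 249.7]
tool_rot: [0.866, -0.014, 0.499, 0.012]
contact_force: [0.1, 0.1, -0.2]
opening: 0.3
grasp_force: 0.0
```

```bash
python3 - <<'E'
from h import *
s=robot.state(); print(s['q'].round(2),s['opening'],(QT.inv()*Ro.from_quat(s['tool_rot'])).magnitude())
rows([(toW(91,0,-7),QT,5)])
E
```

```text
[-0.88 -0.28  2.37  1.34  0.73 -0.22] 0.3045174236704671 0.006603340738858548
{'x': -0.017, 'y': -0.03, 'z': 0.018, 'rx': 0.001, 'ry': 0.0, 'rz': 0.001}
{'x': -0.018, 'y': -0.031, 'z': 0.017, 'rx': 0.0, 'ry': 0.001, 'rz': 0.001}
{'x': -0.017, 'y': -0.03, 'z': 0.018, 'rx': 0.001, 'ry': -0.0, 'rz': 0.001}
{'x': -0.018, 'y': -0.031, 'z': 0.018, 'rx': 0.001, 'ry': 0.0, 'rz': 0.001}
{'x': -0.017, 'y': -0.03, 'z': 0.018, 'rx': 0.001, 'ry': 0.0, 'rz': 0.001}
```

>>> {"op": "apply_moves", "data": {
  "rows": [
    {"x": -0.017,"y": -0.03,"z": 0.018,"rx": 0.001,"ry": 0,"rz": 0.001,"jaw": -1},
    {"x": -0.018,"y": -0.031,"z": 0.017,"rx": 0.001,"ry": 0,"rz": 0.001,"jaw": -1},
    {"x": -0.017,"y": -0.03,"z": 0.018,"rx": 0.001,"ry": 0,"rz": 0.001,"jaw": -1},
    {"x": -0.018,"y": -0.031,"z": 0.018,"rx": 0.001,"ry": 0,"rz": 0.001,"jaw": -1},
    {"x": -0.017,"y": -0.03,"z": 0.018,"rx": 0.001,"ry": 0,"rz": 0.001,"jaw": -1},
    {"x": 0,"y": 0,"z": 0,"rx": 0,"ry": 0,"rz": 0,"jaw": -1},
    {"x": 0,"y": 0,"z": 0,"rx": 0,"ry": 0,"rz": 0,"jaw": -1}
  ]
}}

```text
time: 2.48
eef_pos: [439.3, -47.9, 147.1]
tool_rot: [0.863, -0.014, 0.504, 0.005]
contact_force: [0.6, -0.9, 0.5]
opening: 0.2
grasp_force: 0.0
```

```bash
python3 - <<'E'
from h import *
s=robot.state(); print(s['q'].round(2),s['eef_pos'],toB(s['eef_pos']),(QT.inv()*Ro.from_quat(s['tool_rot'])).magnitude())
S,T=robot.grab_frame('side'),robot.grab_frame('top')
for X in (toW(91,0,-7),): print(proj('side',X),proj('top',X))
cv2.imwrite('pics/s2.png',np.vstack([cv2.resize(S[100:310,160:440],None,fx=1.42,fy=1.42),cv2.resize(T[130:340,150:430],None,fx=1.42,fy=1.42)]))
rows([(toW(14,0,14),QT,6)])
E
```

```text
[-0.35 -0.04  2.52  2.48  0.46 -1.11] [439.33277749 -47.92846573 147.05237402] [102.51093403 -17.61198508   6.45757832] 0.013117547437517111
[302.83325189 195.6805605 ] [296.0105794  247.29779902]
{'x': -0.003, 'y': -0.003, 'z': 0.015, 'rx': -0.001, 'ry': -0.002, 'rz': -0.0}
{'x': -0.003, 'y': -0.003, 'z': 0.014, 'rx': -0.001, 'ry': -0.002, 'rz': -0.001}
{'x': -0.002, 'y': -0.003, 'z': 0.015, 'rx': -0.001, 'ry': -0.002, 'rz': -0.0}
{'x': -0.003, 'y': -0.003, 'z': 0.014, 'rx': -0.001, 'ry': -0.001, 'rz': -0.0}
{'x': -0.003, 'y': -0.003, 'z': 0.015, 'rx': -0.002, 'ry': -0.002, 'rz': -0.001}
{'x': -0.002, 'y': -0.003, 'z': 0.015, 'rx': -0.001, 'ry': -0.002, 'rz': -0.0}
```

View pics/s2.png

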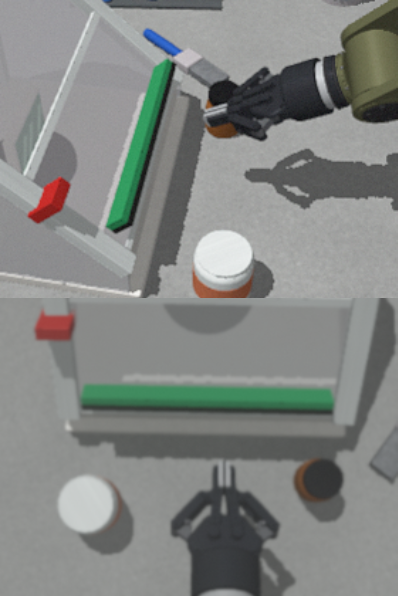

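Side view (crop): the gripper is pointing at the lip from in front, at about (302,195) full-frame, clear of the jar and tin. In the top view the fingertips are at about (308,247), below the lip. The straight approach passes under the lip, so I'll go in slowly and watch joint 3.

>>> {"op": "apply_moves", "data": {
  "rows": [
    {"x": -0.004,"y": -0.003,"z": 0.014,"rx": -0.001,"ry": -0.002,"rz": 0,"jaw": -1},
    {"x": -0.003,"y": -0.003,"z": 0.014,"rx": -0.001,"ry": -0.002,"rz": 0,"jaw": -1},
    {"x": -0.003,"y": -0.003,"z": 0.014,"rx": -0.001,"ry": -0.002,"rz": 0,"jaw": -1},
    {"x": 0,"y": 0,"z": 0,"rx": 0,"ry": 0,"rz": 0,"jaw": -1}
  ]
}}

```text
time: 3.08
eef_pos: [471.0, -39.5, 117.2]
tool_rot: [0.865, -0.015, 0.502, 0.006]
contact_force: [-0.9, -0.3, 0.1]
opening: 0.1
grasp_force: 0.0
```

```bash
python3 - <<'E'
from h import *
s=robot.state(); print(s['q'].round(3),s['eef_pos'],toB(s['eef_pos']),(QT.inv()*Ro.from_quat(s['tool_rot'])).magnitude())
rows([(toW(14,0,13),QT,4)])
E
```

```text
[-0.269  0.138  2.452  2.72   0.526 -1.316] [471.04949354 -39.51249045 117.16673038] [59.17346519 -8.09130563  7.5303646 ] 0.006531856789481325
{'x': -0.002, 'y': -0.002, 'z': 0.011, 'rx': -0.001, 'ry': -0.001, 'rz': -0.001}
{'x': -0.001, 'y': -0.002, 'z': 0.012, 'rx': -0.001, 'ry': -0.001, 'rz': -0.0}
{'x': -0.002, 'y': -0.002, 'z': 0.011, 'rx': -0.001, 'ry': -0.001, 'rz': -0.001}
{'x': -0.002, 'y': -0.002, 'z': 0.011, 'rx': -0.002, 'ry': -0.001, 'rz': -0.001}
```

Joint 3 is moving away from its limit, so I'll continue.

>>> {"op": "apply_moves", "data": {
  "rows": [
    {"x": -0.002,"y": -0.002,"z": 0.011,"rx": 0,"ry": 0,"rz": 0,"jaw": -1},
    {"x": -0.002,"y": -0.002,"z": 0.011,"rx": 0,"ry": 0,"rz": 0,"jaw": -1},
    {"x": -0.002,"y": -0.002,"z": 0.011,"rx": 0,"ry": 0,"rz": 0,"jaw": -1},
    {"x": -0.002,"y": -0.002,"z": 0.011,"rx": 0,"ry": 0,"rz": 0,"jaw": -1},
    {"x": 0,"y": 0,"z": 0,"rx": 0,"ry": 0,"rz": 0,"jaw": -1},
    {"x": 0,"y": 0,"z": 0,"rx": 0,"ry": 0,"rz": 0,"jaw": -1}
  ]
}}

```text
time: 3.82
eef_pos: [505.0, -32.4, 89.0]
tool_rot: [0.865, -0.015, 0.502, 0.006]
contact_force: [-0.2, -0.1, 1.2]
opening: -0.0
grasp_force: 0.0
```

```bash
python3 - <<'E'
from h import *
s=robot.state(); print(s['q'].round(3),s['contact_force'],toB(s['eef_pos']),(QT.inv()*Ro.from_quat(s['tool_rot'])).magnitude())
S,T=robot.grab_frame('side'),robot.grab_frame('top')
cv2.imwrite('pics/s3.png',np.vstack([cv2.resize(S[120:270,180:380],None,fx=2,fy=2,interpolation=2),cv2.resize(T[140:290,200:400],None,fx=2,fy=2,interpolation=2)]))
rows([(toW(14,0,33),QT,4)])
E
```

```text
[-0.214  0.295  2.372  2.852  0.589 -1.414] [-0.17831635 -0.12037148  1.22950271] [15.45009158  0.23970839 11.37167238] 0.00680367561150811
{'x': 0.005, 'y': 0.0, 'z': 0.002, 'rx': -0.001, 'ry': -0.001, 'rz': -0.001}
{'x': 0.005, 'y': 0.0, 'z': 0.001, 'rx': -0.001, 'ry': -0.001, 'rz': -0.0}
{'x': 0.005, 'y': 0.0, 'z': 0.002, 'rx': -0.001, 'ry': -0.001, 'rz': -0.001}
{'x': 0.006, 'y': 0.0, 'z': 0.002, 'rx': -0.001, 'ry': -0.001, 'rz': -0.001}
```

View pics/s3.png

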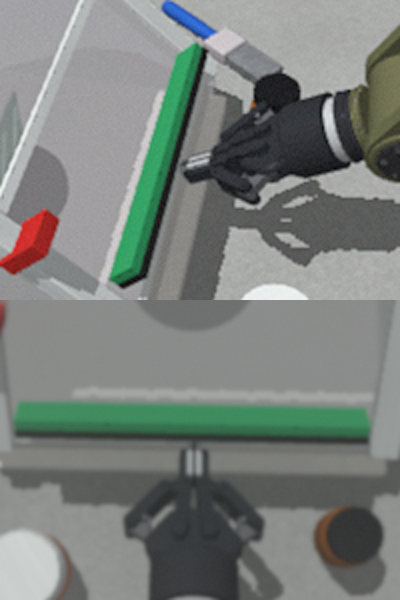

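The fingertips sit just below the black strip: side crop (190,165), top crop (195,450), with the tips going in under the lip. I'll push up the slope gently.

>>> {"op": "apply_moves", "data": {
  "rows": [
    {"x": 0.004,"y": 0,"z": 0.001,"rx": 0,"ry": 0,"rz": 0,"jaw": -1},
    {"x": 0.004,"y": 0,"z": 0.001,"rx": 0,"ry": 0,"rz": 0,"jaw": -1},
    {"x": 0.004,"y": 0,"z": 0.001,"rx": 0,"ry": 0,"rz": 0,"jaw": -1},
    {"x": 0.004,"y": 0,"z": 0.001,"rx": 0,"ry": 0,"rz": 0,"jaw": -1},
    {"x": 0.004,"y": 0,"z": 0.001,"rx": 0,"ry": 0,"rz": 0,"jaw": -1},
    {"x": 0.004,"y": 0,"z": 0.001,"rx": 0,"ry": 0,"rz": 0,"jaw": -1}
  ]
}}

```text
time: 4.68
eef_pos: [522.2, -32.7, 106.0]
tool_rot: [0.865, -0.015, 0.501, 0.006]
contact_force: [-1.9, 1.3, -4.8]
opening: -0.1
grasp_force: 2.3
```

```bash
cat >> h.py <<'E'
def lip():
    S,T=robot.grab_frame('side'),robot.grab_frame('top'); st=robot.state()
    cs=poly(S,'green',(120,80,330,300)); ct=poly(T,'green',(190,50,420,240))
    print('TCP',toB(st['eef_pos']).round(1),'F',st['contact_force'].round(1),'q',st['q'].round(2))
    print('side',cv2.approxPolyDP(cs,2,True)[:,0].tolist(),'top',cv2.approxPolyDP(ct,2,True)[:,0].tolist())
    return S,T
E
python3 - <<'E'
from h import *
lip()
E
```

```text
TCP [15.3  0.5 36.3] F [-0.4  0.1 -2.1] q [-0.2   0.26  2.33  2.83  0.52 -1.38]
side [[275, 139], [265, 145], [231, 254], [234, 258], [245, 253], [276, 147]] top [[208, 193], [213, 197], [372, 202], [384, 200], [381, 190], [210, 187]]
```

>>> {"op": "apply_moves", "data": {
  "rows": [
    {"x": 0.005,"y": 0,"z": 0.001,"rx": 0,"ry": 0,"rz": 0,"jaw": -1},
    {"x": 0.005,"y": 0,"z": 0.001,"rx": 0,"ry": 0,"rz": 0,"jaw": -1},
    {"x": 0.005,"y": 0,"z": 0.002,"rx": 0,"ry": 0,"rz": 0,"jaw": -1},
    {"x": 0.005,"y": 0,"z": 0.001,"rx": 0,"ry": 0,"rz": 0,"jaw": -1},
    {"x": 0.005,"y": 0,"z": 0.001,"rx": 0,"ry": 0,"rz": 0,"jaw": -1},
    {"x": 0.005,"y": 0,"z": 0.002,"rx": 0,"ry": 0,"rz": 0,"jaw": -1},
    {"x": 0.005,"y": 0,"z": 0.001,"rx": 0,"ry": 0,"rz": 0,"jaw": -1},
    {"x": 0.005,"y": 0,"z": 0.001,"rx": 0,"ry": 0,"rz": 0,"jaw": -1},
    {"x": 0.005,"y": 0,"z": 0.002,"rx": 0,"ry": 0,"rz": 0,"jaw": -1},
    {"x": 0.005,"y": 0,"z": 0.001,"rx": 0,"ry": 0,"rz": 0,"jaw": -1},
    {"x": 0.005,"y": 0,"z": 0.001,"rx": 0,"ry": 0,"rz": 0,"jaw": -1},
    {"x": 0.005,"y": 0,"z": 0.002,"rx": 0,"ry": 0,"rz": 0,"jaw": -1},
    {"x": 0.005,"y": 0,"z": 0.001,"rx": 0,"ry": 0,"rz": 0,"jaw": -1},
    {"x": 0,"y": 0,"z": 0,"rx": 0,"ry": 0,"rz": 0,"jaw": -1}
  ]
}}

```text
time: 6.52
eef_pos: [570.0, -34.5, 155.0]
tool_rot: [0.864, -0.015, 0.502, 0.006]
contact_force: [0.0, -0.2, -0.8]
opening: -0.1
grasp_force: 0.2
```

```bash
python3 - <<'E'
from h import *
S,T=lip()
cv2.imwrite('pics/s4.png',np.hstack([cv2.resize(S[180:280,140:265],None,fx=3.2,fy=3.2,interpolation=2)[:320,:400],cv2.resize(T[120:220,160:285],None,fx=3.2,fy=3.2,interpolation=2)[:320,:400]]))
E
```

```text
TCP [ 16.2   0.4 103.9] F [-0.2  0.1  0.4] q [-0.18  0.21  2.2   2.74  0.34 -1.26]
side [[252, 119], [241, 129], [206, 226], [210, 229], [208, 237], [217, 231], [255, 121]] top [[205, 158], [206, 163], [218, 165], [221, 163], [354, 169], [390, 167], [386, 157], [208, 154]]
```

View pics/s4.png

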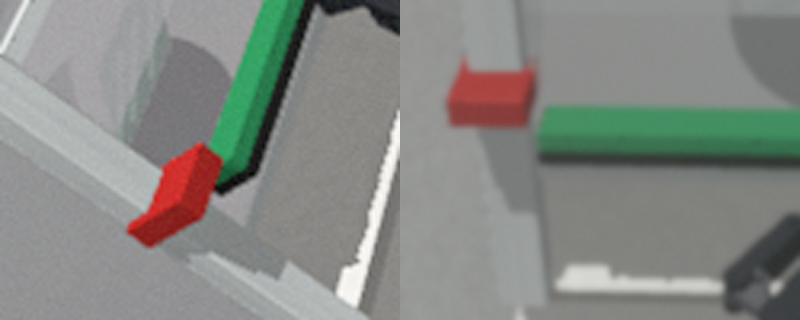

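Both crops show the lip a little below the clip. In the top view the lip's outer top edge is at row 161.6 and the clip's at 150.3. I'll convert that to slope distance.

```bash
python3 - <<'E'
from h import *
# sub-pixel rows of edges in the top view: averaged columns over clip and over lip's left end, and the same after gain
T=[robot.grab_frame('top').astype(float) for _ in range(4)]; T=sum(T)/4
h=T[:,:,:]
for n,(a,b) in(('clip',(180,196)),('lip',(212,228))):
    sg=T[135:180,a:b].mean(1); print(n); print([(135+i,*[int(v) for v in r]) for i,r in enumerate(sg)])
E
```

```text
clip
[(135, 153, 155, 151), (136, 153, 154, 151), (137, 152, 154, 152), (138, 151, 153, 153), (139, 150, 152, 153), (140, 147, 149, 154), (141, 135, 137, 157), (142, 105, 107, 163), (143, 76, 78, 168), (144, 66, 69, 169), (145, 65, 68, 169), (146, 65, 68, 169), (147, 65, 68, 170), (148, 65, 68, 170), (149, 65, 69, 170), (150, 67, 70, 170), (151, 67, 70, 166), (152, 63, 66, 150), (153, 60, 62, 139), (154, 59, 61, 137), (155, 59, 61, 136), (156, 59, 61, 135), (157, 60, 62, 135), (158, 67, 69, 133), (159, 89, 91, 131), (160, 113, 115, 128), (161, 125, 127, 127), (162, 129, 130, 128), (163, 130, 132, 129), (164, 131, 133, 130), (165, 132, 134, 131), (166, 133, 134, 132), (167, 134, 135, 133), (168, 134, 135, 133), (169, 134, 136, 133), (170, 135, 136, 134), (171, 135, 137, 134), (172, 136, 137, 135), (173, 137, 139, 136), (174, 137, 139, 137), (175, 138, 140, 137), (176, 138, 140, 138), (177, 139, 141, 138), (178, 140, 142, 139), (179, 142, 144, 141)]
lip
[(135, 140, 142, 140), (136, 140, 142, 140), (137, 140, 141, 140), (138, 140, 141, 140), (139, 140, 141, 140), (140, 140, 141, 140), (141, 140, 142, 140), (142, 140, 142, 140), (143, 140, 142, 140), (144, 140, 142, 140), (145, 140, 142, 140), (146, 140, 142, 140), (147, 140, 142, 140), (148, 140, 142, 140), (149, 140, 142, 140), (150, 140, 142, 140), (151, 137, 142, 136), (152, 129, 142, 123), (153, 115, 143, 98), (154, 103, 143, 77), (155, 99, 143, 70), (156, 99, 143, 69), (157, 99, 143, 69), (158, 99, 143, 69), (159, 99, 143, 69), (160, 98, 142, 69), (161, 95, 137, 67), (162, 89, 127, 64), (163, 83, 118, 61), (164, 81, 115, 61), (165, 80, 113, 61), (166, 77, 105, 60), (167, 69, 89, 59), (168, 60, 69, 57), (169, 57, 60, 57), (170, 63, 66, 64), (171, 82, 84, 82), (172, 104, 106, 103), (173, 118, 119, 116), (174, 122, 124, 121), (175, 123, 126, 123), (176, 124, 127, 126), (177, 125, 128, 127), (178, 125, 128, 128), (179, 125, 128, 128)]
```

```bash
python3 - <<'E'
from h import *
for n,p in(('clip up',(188,152.0)),('clip lo',(188,159.2)),('lip up',(220,162.1)),('lip gb',(220,167.0)),('lip lo',(220,171.0))):
    print(n,[onfront('top',p,o).round(1) for o in(36,37)])
E
```

```text
clip up [array([ 36. , 184.5, 148.7]), array([ 37. , 184.3, 149.3])]
clip lo [array([ 36. , 186. , 134.9]), array([ 37. , 185.7, 135.5])]
lip up [array([ 36. , 132.1, 130.4]), array([ 37. , 131.9, 131. ])]
lip gb [array([ 36. , 132.7, 120.8]), array([ 37. , 132.6, 121.4])]
lip lo [array([ 36. , 133.3, 112.9]), array([ 37. , 133.1, 113.5])]
```

>>> {"op": "apply_moves", "data": {
  "rows": [
    {"x": 0.003,"y": 0,"z": 0.001,"rx": 0,"ry": 0,"rz": 0,"jaw": -1},
    {"x": 0.003,"y": 0,"z": 0.001,"rx": 0,"ry": 0,"rz": 0,"jaw": -1},
    {"x": 0.003,"y": 0,"z": 0.001,"rx": 0,"ry": 0,"rz": 0,"jaw": -1},
    {"x": 0.003,"y": 0,"z": 0.001,"rx": 0,"ry": 0,"rz": 0,"jaw": -1},
    {"x": 0.003,"y": 0,"z": 0.001,"rx": 0,"ry": 0,"rz": 0,"jaw": -1},
    {"x": 0,"y": 0,"z": 0,"rx": 0,"ry": 0,"rz": 0,"jaw": -1},
    {"x": 0,"y": 0,"z": 0,"rx": 0,"ry": 0,"rz": 0,"jaw": -1}
  ]
}}

```text
time: 7.7
eef_pos: [581.1, -34.9, 164.6]
tool_rot: [0.865, -0.015, 0.502, 0.006]
contact_force: [-1.6, 0.8, -1.5]
opening: -0.1
grasp_force: 1.1
```

```bash
cat >> h.py <<'E'
def cross(sg,ch,a,b):
    "sub-pixel half crossing of channel ch between rows a..b (offset 130)"
    v=sg[a-130:b-130+1,ch]; m=(v[0]+v[-1])/2; i=np.where((v[:-1]-m)*(v[1:]-m)<=0)[0][0]; return a+i+(m-v[i])/(v[i+1]-v[i])
E
python3 - <<'E'
from h import *
T=sum(robot.grab_frame('top').astype(float) for _ in range(4))/4
S=sum(robot.grab_frame('side').astype(float) for _ in range(4))/4
st=robot.state(); print('TCP',toB(st['eef_pos']).round(1),st['contact_force'].round(1))
sg=T[130:180,212:228].mean(1); print([(130+i,*[int(v) for v in r]) for i,r in enumerate(sg) if 10<i<37])
cv2.imwrite('pics/s5.png',np.hstack([cv2.resize(S[205:265,170:225].astype(np.uint8),(440,480),interpolation=2),cv2.resize(T[135:177,170:202+0].astype(np.uint8),(355,480),interpolation=2)]))
E
```

```text
TCP [ 15.1   0.4 118.8] [-1.7  0.4 -0.8]
[(141, 140, 142, 141), (142, 140, 142, 141), (143, 140, 142, 139), (144, 136, 142, 133), (145, 125, 143, 116), (146, 109, 144, 89), (147, 101, 144, 73), (148, 99, 144, 70), (149, 99, 144, 69), (150, 99, 144, 69), (151, 99, 144, 69), (152, 99, 143, 69), (153, 97, 141, 68), (154, 93, 133, 66), (155, 86, 122, 62), (156, 82, 116, 61), (157, 81, 115, 61), (158, 80, 111, 60), (159, 74, 100, 59), (160, 64, 79, 58), (161, 57, 63, 56), (162, 57, 60, 58), (163, 69, 72, 70), (164, 94, 96, 93), (165, 114, 115, 112), (166, 122, 123, 120)]
```

View pics/s5.png

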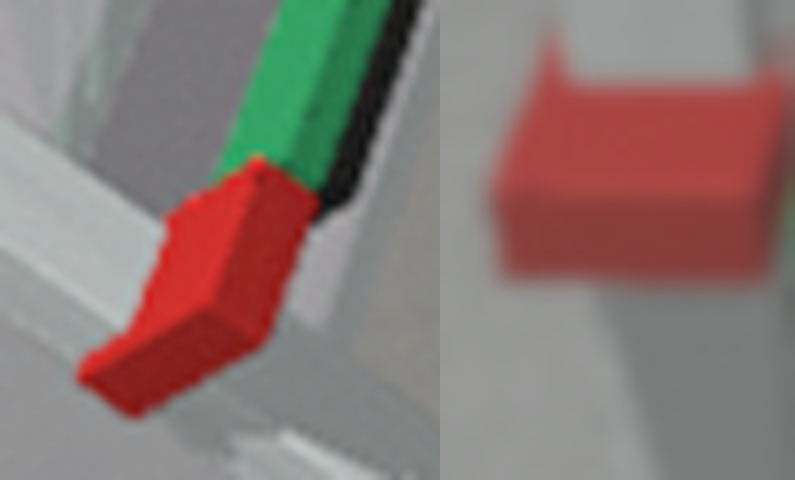

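The clip is a sharp box. In the side view its front-face corners are near (202,224), (209,229.5), (196,242.5) and (202,247.5). The lip's end is partly hidden behind it, a few mm too low.

```bash
python3 - <<'E'
from h import *
f=lambda u,v:(170+u/8-.5,205+v/8-.5)
for n,p in(('UR',(262,158)),('LR',(318,200)),('UL',(210,305)),('LL',(262,345)),('lip low out under?',(352,190)),):
    print(n,[onfront('side',f(*p),o).round(1) for o in(33,36)])
g=lambda u,v:(170+u*32/355-.5,135+v*42/480-.5)
for n,p in(('UR',(783,190)),('LR',(768,277)),('UL',(493,190)),('LL',(503,277))):
    q=g(p[0]-440,p[1]); print('top',n,np.round(q,1),[onfront('top',q,o).round(1) for o in(33,36)])
print('tri',[toB(tri(f(a,b),g(c-440,d))[0]).round(1).tolist() for a,b,c,d in((262,158,783,190),(318,200,768,277),(210,305,493,190),(262,345,503,277))])
print('lip',[onfront('top',p,36).round(1) for p in((220,154.4),(220,160.0),(220,163.7))])
print('pred box top',[proj('top',toW(36,185,s)).round(1) for s in (133,151)],[proj('top',toW(36,132,s)).round(1) for s in (133,151)])
E
```

```text
UR [array([ 33. , 164.9, 148.4]), array([ 36. , 167.4, 149.8])]
LR [array([ 33. , 165.1, 132.4]), array([ 36. , 167.6, 133.8])]
UL [array([ 33. , 205.6, 147.5]), array([ 36. , 208. , 148.9])]
LL [array([ 33. , 206.3, 133. ]), array([ 36. , 208.6, 134.5])]
lip low out under? [array([ 33. , 157. , 125.5]), array([ 36. , 159.6, 127. ])]
top UR [200.4 151.1] [array([ 33. , 164.1, 149.1]), array([ 36. , 163.5, 150.8])]
top LR [199.1 158.7] [array([ 33. , 167.7, 134.5]), array([ 36. , 167.1, 136.2])]
top UL [174.3 151.1] [array([ 33. , 208.4, 148.3]), array([ 36. , 207.5, 150. ])]
top LL [175.2 158.7] [array([ 33. , 208.7, 133.6]), array([ 36. , 207.8, 135.4])]
tri [[32.2, 164.3, 148.3], [35.1, 167.3, 134.5], [35.4, 207.7, 149.1], [35.1, 208.1, 134.4]]
lip [array([ 36. , 131.1, 145.3]), array([ 36. , 131.8, 134.5]), array([ 36. , 132.3, 127.3])]
pred box top [array([188.7, 160.2]), array([187.6, 150.8])] [array([220. , 160.8]), array([219.2, 151.4])]
```

>>> {"op": "apply_moves", "data": {
  "rows": [
    {"x": 0.002,"y": 0,"z": 0,"rx": 0,"ry": 0,"rz": 0,"jaw": -1},
    {"x": 0.002,"y": 0,"z": 0.001,"rx": 0,"ry": 0,"rz": 0,"jaw": -1},
    {"x": 0.0015,"y": 0,"z": 0.0005,"rx": 0,"ry": 0,"rz": 0,"jaw": -1},
    {"x": 0,"y": 0,"z": 0,"rx": 0,"ry": 0,"rz": 0,"jaw": -1},
    {"x": 0,"y": 0,"z": 0,"rx": 0,"ry": 0,"rz": 0,"jaw": -1}
  ]
}}

```text
time: 8.72
eef_pos: [585.4, -35.0, 169.1]
tool_rot: [0.865, -0.015, 0.502, 0.006]
contact_force: [-1.4, 0.9, -0.2]
opening: 0.2
grasp_force: 0.9
```

```bash
cat >> h.py <<'E'
def level():
    T=sum(robot.grab_frame('top').astype(float) for _ in range(4))/4; st=robot.state()
    print('TCP',toB(st['eef_pos']).round(1),st['contact_force'].round(1))
    for n,a,b,chU in(('clip',180,196,2),('lip',212,228,1)):
        v=T[135:175,a:b].mean(1); d=np.diff(v,axis=0)
        def half(c,lo,hi): # half crossing
            w=v[lo-135:hi-134,c]; m=(w[0]+w[-1])/2; i=np.where((w[:-1]-m)*(w[1:]-m)<=0)[0][0]; return lo+i+(m-w[i])/(w[i+1]-w[i])
        if n=='clip': u,l=half(2,149,156),half(0,156,162)
        else:
            k=135+int(np.argmin(d[5:,1]))+5   # steepest green->black fall
            u,l=half(1,k-9,k-2),half(0,k+1,k+8)
        x=(a+b-1)/2; U,L=[onfront('top',(x,r),36)[2] for r in(u,l)]; print(n,round(u,2),round(l,2),'s',U.round(1),L.round(1),'centre',((U+L)/2).round(1))
E
python3 -c "
from h import *
level()"
```

```text
TCP [ 15.2   0.4 124.9] [-1.3  0.8  0.1]
clip 151.84 159.21 s 149.0 134.9 centre 142.0
lip 151.07 160.86 s 151.5 132.8 centre 142.2
```

The lip reads level with the clip (142.2 against 142.0), so I'll back off down the slope and then straight out.

>>> {"op": "apply_moves", "data": {
  "rows": [
    {"x": -0.004,"y": 0,"z": -0.001,"rx": 0,"ry": 0,"rz": 0,"jaw": -1},
    {"x": -0.004,"y": 0,"z": -0.004,"rx": 0,"ry": 0,"rz": 0,"jaw": -1},
    {"x": 0,"y": 0,"z": -0.015,"rx": 0,"ry": 0,"rz": 0,"jaw": -1},
    {"x": 0,"y": 0,"z": -0.02,"rx": 0,"ry": 0,"rz": 0,"jaw": -1},
    {"x": 0,"y": 0,"z": -0.02,"rx": 0,"ry": 0,"rz": 0,"jaw": -1},
    {"x": 0,"y": 0,"z": -0.02,"rx": 0,"ry": 0,"rz": 0,"jaw": -1},
    {"x": 0,"y": 0,"z": -0.015,"rx": 0,"ry": 0,"rz": 0,"jaw": -1},
    {"x": 0,"y": 0,"z": 0,"rx": 0,"ry": 0,"rz": 0,"jaw": -1},
    {"x": 0,"y": 0,"z": 0,"rx": 0,"ry": 0,"rz": 0,"jaw": -1}
  ]
}}

```text
time: 10.05
eef_pos: [499.1, -32.4, 208.9]
tool_rot: [0.865, -0.015, 0.502, 0.006]
contact_force: [0.0, 0.1, 0.2]
opening: -0.3
grasp_force: 0.0
```

```bash
python3 -c "
from h import *
level(); print(robot.state()['q'].round(2))
S=robot.grab_frame('side');T=robot.grab_frame('top')
cv2.imwrite('pics/s6.png',np.hstack([cv2.resize(S[190:265,160:260],(400,300),interpolation=2),cv2.resize(T[60:360,140:440],(300,300))]))"
```

```text
TCP [104.3   0.   91.7] [-0.1 -0.2 -1.3]
clip 151.82 159.21 s 149.1 134.9 centre 142.0
lip 151.06 160.86 s 151.6 132.8 centre 142.2
[-0.22 -0.09  2.34  2.32  0.22 -0.85]
```

View pics/s6.png

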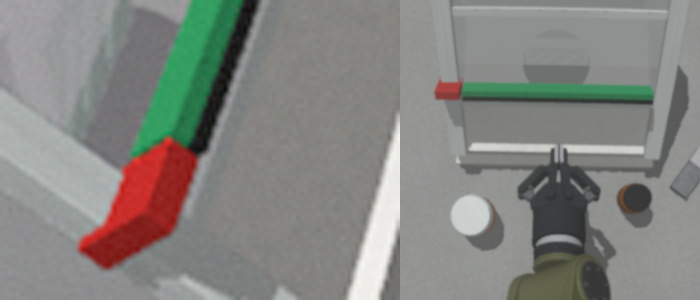

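The side crop shows the lip's edges running into the clip's. In the top crop, the tin (470,215), jar (635,197) and brush are where they were and the hand is clear. I'll cross-check the level in the side view.

```bash
python3 - <<'E'
from h import *
for cn in('side','top'):
    I=(sum(robot.grab_frame(cn).astype(float) for _ in range(4))/4).astype(np.float32)
    s=np.arange(120,165,1.)
    for n,ys in(('clip',np.arange(173,204,1.)),('lip',np.arange(125,150,1.))):
        acc=[]
        for y in ys:
            P=np.array([proj(cn,toW(36,y,v)) for v in s],np.float32); acc.append(cv2.remap(I,P[:,:1],P[:,1:],cv2.INTER_LINEAR)[:,0])
        v=np.mean(acc,0); print(cn,n,[(int(a),int(r[0]),int(r[1]),int(r[2])) for a,r in zip(s,v) if 126<=a<=158 ])
E
```

```text
side clip [(126, 128, 128, 125), (127, 130, 130, 127), (128, 135, 135, 132), (129, 142, 140, 139), (130, 148, 146, 144), (131, 148, 146, 145), (132, 134, 133, 141), (133, 109, 109, 138), (134, 75, 75, 138), (135, 43, 45, 140), (136, 29, 32, 143), (137, 28, 31, 145), (138, 30, 33, 145), (139, 31, 34, 146), (140, 31, 34, 147), (141, 31, 35, 147), (142, 31, 35, 148), (143, 31, 34, 148), (144, 31, 34, 149), (145, 32, 35, 149), (146, 31, 34, 149), (147, 31, 34, 149), (148, 33, 36, 157), (149, 37, 40, 174), (150, 40, 43, 190), (151, 42, 45, 200), (152, 43, 46, 202), (153, 43, 47, 199), (154, 44, 49, 194), (155, 46, 53, 187), (156, 48, 58, 178), (157, 51, 64, 168), (158, 54, 71, 157)]
side lip [(126, 127, 127, 124), (127, 131, 131, 128), (128, 139, 138, 136), (129, 145, 144, 143), (130, 141, 139, 139), (131, 122, 120, 120), (132, 90, 89, 89), (133, 53, 54, 53), (134, 31, 32, 31), (135, 25, 26, 26), (136, 27, 27, 28), (137, 28, 28, 29), (138, 29, 30, 30), (139, 36, 43, 31), (140, 48, 68, 34), (141, 61, 93, 36), (142, 69, 109, 37), (143, 73, 116, 37), (144, 73, 118, 37), (145, 73, 118, 37), (
[... 917 characters left out ...]
67, 167), (158, 64, 67, 167)]
top lip [(126, 120, 122, 120), (127, 120, 122, 119), (128, 119, 121, 118), (129, 117, 119, 116), (130, 114, 116, 112), (131, 108, 109, 106), (132, 98, 100, 97), (133, 88, 90, 87), (134, 76, 78, 75), (135, 66, 69, 67), (136, 59, 62, 60), (137, 56, 59, 57), (138, 54, 59, 55), (139, 56, 64, 55), (140, 59, 71, 55), (141, 64, 81, 56), (142, 69, 92, 57), (143, 73, 100, 58), (144, 77, 107, 58), (145, 78, 110, 58), (146, 79, 112, 58), (147, 79, 112, 59), (148, 80, 114, 59), (149, 81, 116, 59), (150, 83, 119, 60), (151, 86, 124, 62), (152, 89, 129, 63), (153, 92, 134, 65), (154, 94, 137, 66), (155, 96, 139, 66), (156, 96, 140, 67), (157, 96, 141, 67), (158, 97, 141, 67)]
```

Both views agree. The lip and clip centres read 141.4 and 141.5 from the side, 142.2 and 142.3 from the top. Handing in.

```bash
python3 -c "
from plant import robot
print(robot.job_done())"
```

```text
the job is handed in; nothing more can be done
None
```

The sash was pushed up from beneath with the fingertips until its lip measured level with the red clip (within about 0.2 mm along the slope in both views), the hand was backed clear without disturbing the clip, tin, jar or brush, and the job was handed in; no verdict came back.

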